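# Shut and lock the classroom sample box

### The arm

A 6-joint arm with a two-finger parallel gripper is mounted at the origin on the work surface. World frame = base frame: x ahead of the robot, y to its left, z up, the work surface at z = 0. Lengths are in mm, angles in rad, forces in N, time in s.
With the tool pointing down it reaches from about 275 to 750 mm from the base axis. Payload 10.2 kg.
Tool frame: the origin (TCP) lies midway between the tips of the shut fingers; the grasp point (between the pads) lies 19 mm behind it; z points along the fingers, y is the direction in which the jaws open and shut (so a half turn about z gives the same grasp; the last joint's range is limited). The gripper opens to 85 mm and grips with 20 to 120 N. Pads are 22 mm wide; open, the fingers measure 114 mm over their backs; the gripper's body (76 mm by 85 mm) begins 54 mm behind the grasp point. The pads swing forward as they close: fully open they stand 13 mm farther back than shut.
Start: joints at [1.068, 0.313, 1.498, -0, 1.331, -0.223], TCP at [144.999, 504.586, 231.294] pointing down, gripper open.
Joint ranges: [-2.94, 2.94], [-0.97, 2.17], [0.19, 2.56], [-1.23, 4.37], [0.02, 3.11], [-2.88, 2.88]. Speed limits (rad/s): [2.39, 2.39, 3.01, 3.14, 3.14, 3.14].

### API

Orientations are given as a unit quaternion [w, x, y, z].
In Python, from rig import sense, capture, finish_job, search_frame, trace gives the robot as it stands.
- The arm moves only by the tool arm_command, never from a script. Its argument "steps" is one flat list of numbers, 5 for each row, row after row: the shift along the world's x, y, z in units of 50 mm (1.0 is 50 mm), then the turn about the world's z in units of 5 degrees (1.0 is 5 degrees), then the opening in per cent of the stroke, from 0 (shut) to 100 (fully open). In form: [dx, dy, dz, twist, fingers, dx, dy, dz, twist, fingers, ...]. A call has 1 to 5 rows; each row shifts and turns the commanded pose from where the row before left it; what a row does not reach is not made up. A row lasts 1/8 s, in which the tool goes at most 62.5 mm and 10.7 degrees, less where a joint would pass 70% of its speed; a pose out of reach is approached as far as the arm can. A call is refused whole if a number of a shift passes 1 or a number of a turn 1, either way. A call with a gripper value outside its range is refused whole. The fingers move at their own pace and stop on an object; "grip_force" is the grip in N (left out, the last holds). Time passes only in rows, so rows that do not move let the fingers close. It gives the time, the measured TCP pose, the force and the opening at its end, in the units of the state.
- sense(): the state, without advancing time (a new reading comes with each control period).
- capture(name): name is "scene" or "top"; returns a dict with "frame" (384x512x3 uint8, blue, green, red), "fov_y" (degrees; the focal length in pixels is half the picture's height over the tangent of half this angle, whatever the lens; pixels are square), "cx", "cy" (the principal point, pixels), "k1" (the pictures are not rectified: a ray, as slopes to the right and down, at radius r is drawn at 1 + k1 r^2 times it, then the intrinsics apply), "extrinsics" (4x4, takes a point from world to camera coordinates). Camera axes: x right, y down, z forward; pixel columns grow to the right and rows downward; lengths in mm; the calibration is good to about 2 mm. A picture is of the moment at which its call begins. There is no depth.
- finish_job(): hands the job in, once; it reports no verdict.
Trained networks look in a picture, given as the dict that the camera call returned (one of the last four; its "shot" number tells which), for a name from the list of things; names that differ only in an ending like _2 or _b are one class to them, and where a whole thing is asked for, a point or a joint stands for the part that bears it (a point fixed in the world has none). Each returns a list of dicts, best first, with "score" (0 to 1); they miss things now and then, are a little off and sometimes report something else, mostly with a low value. They report only what shows in the picture. A call takes as long as a camera call. They do not tell look-alikes from the thing itself.
- search_frame(picture, target): "point" ([x, y, z] in mm, in world coordinates, good to about 4 mm: the middle of the surface that is visible of it).
- trace(picture, target): "mask" (384x512 bool, what is visible of it).
The state is a dict: "time_s": time; "joints": joint angles; "dq": joint speeds; "tau": joint torques, N m; "eef_pos": TCP position; "ee_rot": TCP orientation; "force": force on the tool from outside, world axes, zero at the start; "wrist_torque": the same for the moment, N m; "grip_width": opening from 0.0 (shut) to 1.0 (fully open).
Only numpy, scipy, OpenCV 4.12 (cv2) and the standard library are available. Lean on these libraries where they do the work, as an engineer would, in place of code of your own. Each camera call takes 0.05 s, during which the arm holds its last target. There are 200 camera calls.

### The job

Close the lid of the blue sample box all the way, then enter its locking combination on the dial: turn left (counter-clockwise) until the red pointer is on the five-dot mark and take your hand off, then take the dial again and turn right (clockwise), past the red zero bar, to the one-dot mark, and leave it there. Leave the jars in the box and the other things on the bench where they are.

Things in the scene. Friction and masses are not known exactly. Their poses are not given: they have to be found in the camera images.
- lockbox: the blue steel sample box, fixed to the bench, 180 (x) by 170 (y) by 85 mm high, walls 5 mm; origin at the centre of its underside, x points away from the robot to the hinge side, z up. Its place and yaw vary. The lid is hinged along its far (+x) upper edge
- lid (a joint): lid hinge, rad: 0 shut flat on the box, grows as the front edge rises; starts at 0.6 to 1.0. Stiff: the lid stays where it is left and does not fall; about 3 N at the front edge moves it, so it can be pushed shut from above. Flat blue plate 180 mm (hinge to front edge) by 170 mm, 8 mm thick, the dial in its middle (over the box's centre when shut)
- lid_hinge (a point): middle of the hinge line, on the lid's underside, 85.5 mm above the bench; its axes turn with the lid: -x runs along the plate to the front edge, y along the hinge, z out of the plate's outer face (8 mm from the hinge line to that face)
- lid_front (a point): point on the lid's outer face near its front edge: 165 mm from the hinge line, 15 mm from the front edge, half-way across; a free flat place to push; axes as lid_hinge
- dial (a joint): dial angle, rad, seen from its face: 0 = pointer at the red zero bar (hinge side), grows counter-clockwise (left). Starts at -0.4 to 0.4; stops at -1.8 and 1.8; stays where it is left (friction 0.06 N m). Flat black dot marks round it, 47 mm out on a white plate, 60 degrees apart, clockwise from zero: one, two .. five dots. Five dots = +1.047, one dot = -1.047
- dial_grip (a point): grip point on the dial's axis, 90 mm from the hinge line; 119.5 mm above the bench when shut. Black disc 60 mm across, 6 mm thick, and on it a steel grip bar 46 mm long, 14 mm thick, 32 mm high, from 18 mm below this point (disc's top) to 14 mm above it. x runs along the bar to the red pointer end, z outward along the axis; it turns with the dial
- jar0_mid (a point): amber jar with a white cap standing in the box, 44 mm across, 55 mm high; leave alone; point at its centre
- jar1_mid (a point): amber jar with a green cap standing in the box, 44 mm across, 55 mm high; leave alone; point at its centre
- mortar_mid (a point): white mortar bowl, 90 mm across, 60 mm high; leave alone; point at its centre
- reagent_mid (a point): amber bottle, 60 mm across, 130 mm high; leave alone; point at its centre
- beaker_mid (a point): clear glass beaker, 70 mm across, 85 mm high; leave alone; point at its centre
- dish_mid (a point): pale translucent petri dish, lid on, 90 mm across, 16 mm high; leave alone; point at its centre
- glovebox_mid (a point): white paper box of gloves, 120 by 220 by 70 mm high; leave alone; point at its centre
- pen_mid (a point): black and green pen, 140 by 11 by 11 mm; leave alone; point at its centre
Mind the look-alikes: they are no part of the job. Leave any purple look-alike of the lockbox alone.

How it is judged (in metres and radians):
On the way, in this order (a step that is already met when the one before it is completed fails the run):
1. the lid is shut (value of joint lid below 0.06 rad), for 0.2 s.
2. with the lid shut, the pointer rests on the five-dot mark and the hand is off the dial (value of joint lid below 0.06 rad and value of joint dial between 0.877 and 1.217 rad and contact force between the fingers and anything else below 0.3 N), for 0.2 s.
At the end, for the whole second after the job is handed in: the lid is shut (within 0.06 rad, 10 mm at its front edge) and the dial rests with its pointer on the one-dot mark (within 0.17 rad, 10 degrees), after having rested at the five-dot mark with the hand off (value of joint lid below 0.06 rad and value of joint dial between -1.217 and -0.877 rad and velocity of joint dial between -0.05 and 0.05 rad/s); the robot touches nothing.
It fails at once if a jar in the box is moved by more than 20 mm (distance of any of jar0_mid, jar1_mid from where it was at the start of the episode above 0.02 m).
It fails at once if one of the other things on the bench is moved by more than 20 mm (distance of any of mortar_mid, reagent_mid, beaker_mid, dish_mid, glovebox_mid, pen_mid from where it was at the start of the episode above 0.02 m).
It also fails if it takes over 67 s, if anything falls off the work surface, if the arm or the gripper's body presses on something with over 40 N, if the wrist force passes 120 N, or if a joint passes its speed limit or range.

## Working session

There is one attempt and no reset: what is moved stays moved. The work goes in short steps, Python scripts to look and compute and a tool call to move; the robot and the scene stay as the last step left them, time stands still between calls to the robot, and variables do not carry over. Pictures are saved under pics/ and viewed, on a budget of 10 in all, crops included, one or two more only if the job needs it, and the job is handed in when it is done.

Besides the shell and the picture viewer there is one more tool, called after ">>>" as name(argument=value, ...) on one line, values as JSON. arm_command: Moves the arm, as the interface text tells. Its arguments: {"type":"object","properties":{"steps":{"type":"array"},"grip_force":{"type":"number"}},"required":["steps"]}

```bash
mkdir -p pics; ls; cat > h.py <<'E'
import numpy as np, cv2
from rig import *
def K(p):
    f=p["frame"].shape[0]/2/np.tan(np.radians(p["fov_y"])/2); return f
def proj(p,X):
    X=np.atleast_2d(X); E=np.array(p["extrinsics"]); c=X@E[:3,:3].T+E[:3,3]; s=c[:,:2]/c[:,2:]
    s=s*(1+p["k1"]*(s**2).sum(1,keepdims=True)); return s*K(p)+[p["cx"],p["cy"]]
def at_z(p,uv,z):
    E=np.array(p["extrinsics"]); d=(np.array(uv,float)-[p["cx"],p["cy"]])/K(p); s=d.copy()
    for _ in range(20): s=d/(1+p["k1"]*(s@s))
    r=E[:3,:3].T@np.r_[s,1]; o=-E[:3,:3].T@E[:3,3]; return o+r*(z-o[2])/r[2]
E
python3 - <<'E'
from h import *
a=capture("scene");b=capture("top")
cv2.imwrite("pics/a.png",np.vstack([a["frame"],b["frame"]])[:, :]) 
cv2.imwrite("pics/a.png",cv2.resize(np.hstack([a["frame"],b["frame"]]),(800,300)))
cv2.imwrite("pics/b.png",cv2.resize(b["frame"],(800,600)))
for n,p in(("scene",a),("top",b)):
  for t in["lockbox","lid","lid_front","lid_hinge","dial","dial_grip","jar0_mid","mortar_mid","reagent_mid","beaker_mid","dish_mid","glovebox_mid","pen_mid"]:
    try: print(n,t,[(np.round(r["point"]).tolist(),round(r["score"],2)) for r in search_frame(p,t)][:3])
    except Exception as e: print(t,e)
s=sense();print(s["time_s"],s["eef_pos"],s["ee_rot"],s["force"])
E
```

```text
pics
scene lockbox [([597.0, 58.0, 157.0], 0.76), ([212.0, 295.0, 96.0], 0.59)]
scene lid [([591.0, 58.0, 175.0], 0.66), ([597.0, 58.0, 155.0], 0.59), ([174.0, 297.0, 94.0], 0.57)]
scene lid_front [([173.0, 295.0, 96.0], 0.67), ([588.0, 59.0, 172.0], 0.6)]
scene lid_hinge [([590.0, 62.0, 173.0], 0.61), ([173.0, 292.0, 93.0], 0.55)]
scene dial [([166.0, 300.0, 101.0], 0.79), ([600.0, 58.0, 182.0], 0.62)]
scene dial_grip [([166.0, 298.0, 102.0], 0.65), ([596.0, 63.0, 177.0], 0.58)]
scene jar0_mid []
scene mortar_mid [([388.0, 370.0, 43.0], 0.56)]
scene reagent_mid [([393.0, -283.0, 80.0], 0.95)]
scene beaker_mid [([549.0, 232.0, 51.0], 0.91)]
scene dish_mid [([529.0, -100.0, 16.0], 0.95), ([597.0, 62.0, 154.0], 0.71)]
scene glovebox_mid [([571.0, -470.0, 69.0], 0.92)]
scene pen_mid [([419.0, 466.0, 6.0], 0.56)]
top lockbox [([157.0, 295.0, 92.0], 0.75), ([542.0, 61.0, 63.0], 0.67)]
top lid [([158.0, 302.0, 93.0], 0.88), ([581.0, 58.0, 179.0], 0.74), ([596.0, 57.0, 184.0], 0.35)]
top lid_front [([577.0, 59.0, 189.0], 0.69), ([156.0, 296.0, 92.0], 0.63)]
top lid_hinge [([157.0, 300.0, 94.0], 0.68), ([566.0, 11.0, 46.0], 0.23)]
top dial [([599.0, 64.0, 184.0], 0.61), ([160.0, 299.0, 100.0], 0.55)]
top dial_grip [([155.0, 297.0, 103.0], 0.83), ([597.0, 58.0, 183.0], 0.55)]
top jar0_mid [([566.0, 12.0, 49.0], 0.65)]
top mortar_mid [([566.0, 9.0, 46.0], 0.55), ([580.0, 59.0, 182.0], 0.42)]
top reagent_mid [([363.0, -284.0, 90.0], 0.79), ([562.0, 101.0, 62.0], 0.2)]
top beaker_mid [([575.0, 237.0, 39.0], 0.84), ([595.0, 59.0, 188.0], 0.54)]
top dish_mid [([525.0, -104.0, 19.0], 0.81)]
top glovebox_mid [([541.0, -478.0, 70.0], 0.75), ([562.0, 101.0, 64.0], 0.38)]
top pen_mid [([413.0, 462.0, 11.0], 0.55)]
1.4 [145.00142814 504.58538491 231.29233164] [-1.58964215e-06  1.39458447e-01  9.90227924e-01 -1.17272075e-06] [-0.19048352 -0.2497077  -0.66571498]
```

View pics/a.png

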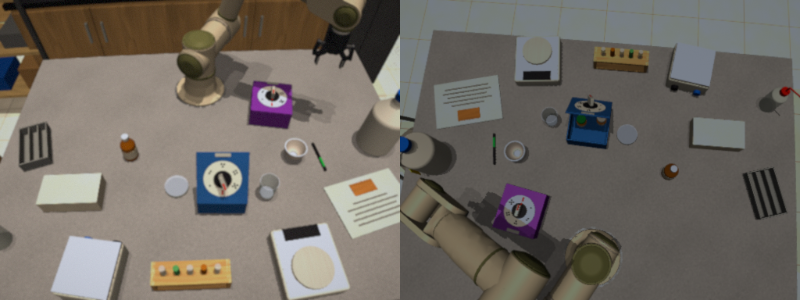

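View pics/b.png

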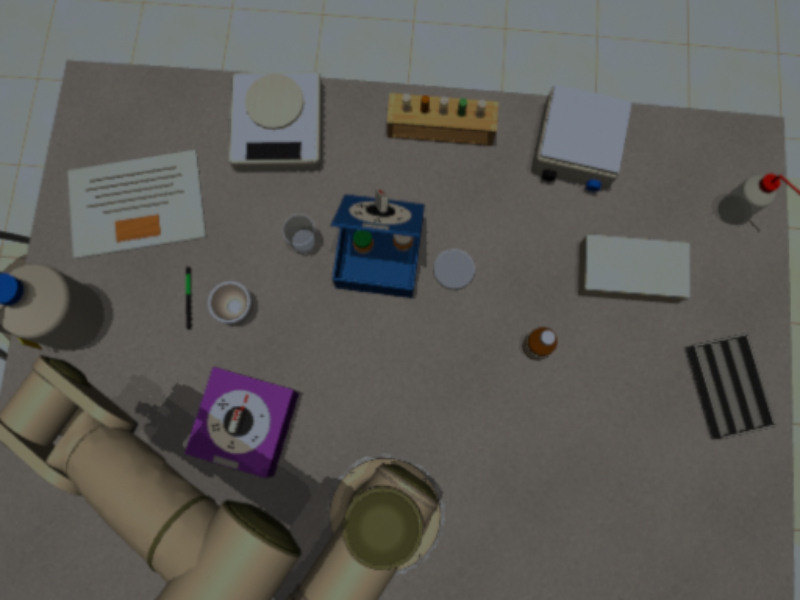

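```bash
cat > fit.py <<'E'
from h import *
from scipy.optimize import minimize, differential_evolution
def box(x0,x1,y0,y1,z0,z1): return np.array([[x,y,z] for x in(x0,x1) for y in(y0,y1) for z in(z0,z1)],float)
def Rz(a): c,s=np.cos(a),np.sin(a); return np.array([[c,-s,0],[s,c,0],[0,0,1]])
def lidpts(q,P):  # hinge-frame -> world
    x,y,w,l=q; c,s=np.cos(l),np.sin(l); R=np.array([[c,0,s],[0,1,0],[-s,0,c]])
    return (P@R.T+[90,0,85.5])@Rz(w).T+[x,y,0]
def mask(p,q):
    m=np.zeros((384,512),np.uint8)
    for X in(box(-90,90,-85,85,0,85)@Rz(q[2]).T+[q[0],q[1],0],lidpts(q,box(-180,0,-85,85,0,8))):
        cv2.fillConvexPoly(m,cv2.convexHull(np.round(proj(p,X)*16).astype(np.int32)),1,shift=4)
    return m>0
E
python3 - <<'E'
from fit import *
P=[capture("scene"),capture("top")]; T=[]
for p in P:
    hsv=cv2.cvtColor(p["frame"],cv2.COLOR_BGR2HSV)
    b=cv2.inRange(hsv,(98,120,30),(120,255,255))
    n,l,st,ce=cv2.connectedComponentsWithStats(cv2.morphologyEx(b,cv2.MORPH_CLOSE,np.ones((3,3))))
    c=proj(p,[560,60,80])[0]; i=[k for k in range(1,n) if st[k,4]>300]; i=min(i,key=lambda k:np.hypot(*(ce[k]-c)))
    m=np.zeros((384,512),np.uint8); cs,_=cv2.findContours((l==i).astype(np.uint8),0,1); cv2.drawContours(m,cs,-1,1,-1)
    T.append(m>0); print(c,ce[i],st[i])
def cost(q): return sum(1-(mask(p,q)&t).sum()/(mask(p,q)|t).sum() for p,t in zip(P,T))
r=differential_evolution(cost,[(500,620),(0,120),(-.35,.35),(.5,1.1)],seed=1,maxiter=60,popsize=12)
print(r.x,r.fun); q=r.x; np.save("q.npy",q)
print("front",lidpts(q,np.array([[-165,0,8.],[-180,0,8]])))
ims=[]
for p,t in zip(P,T):
    f=p["frame"].copy(); cs,_=cv2.findContours(mask(p,q).astype(np.uint8),0,1); cv2.drawContours(f,cs,-1,(0,255,255),1)
    c=proj(p,[q[0],q[1],80])[0].astype(int); ims.append(cv2.resize(f[max(0,c[1]-70):c[1]+70,c[0]-70:c[0]+70],(400,400)))
cv2.imwrite("pics/c.png",np.hstack(ims))
E
```

```text
[282.91259296 233.87708128] [283.99399081 237.69600566] [ 252  195   67   78 2829]
[243.17124991 152.17427455] [240.83761905 160.24      ] [ 212  125   59   63 2100]
[ 5.44817441e+02  6.26554357e+01 -4.44765210e-02  1.04245341e+00] 0.3834701444581352
front [[558.53602947  62.04487793 232.03401633]
 [550.98196359  62.38107821 244.98867025]]
```

View pics/c.png

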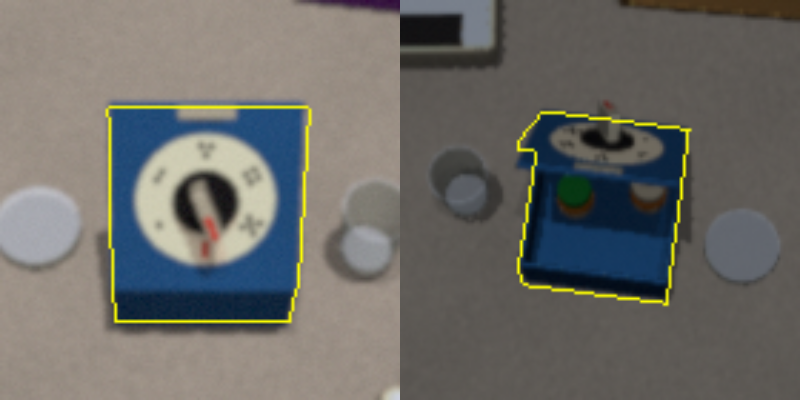

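```bash
python3 - <<'E'
from fit import *
from scipy.optimize import least_squares
P=[capture("scene"),capture("top")]; q0=np.load("q.npy")
o=[proj(p,[q0[0],q0[1],80])[0].astype(int)-70 for p in P]
S=[((107,103),'l',(-180,-85,8)),((310,106),'l',(-180,85,8)),((115,322),'b',(90,-85,0)),((291,322),'b',(90,85,0)),((299,293),'l',(0,85,8)),((113,290),'l',(0,-85,8))]
Tt=[((523,285),'b',(-90,85,0)),((667,304),'b',(-90,-85,0)),((517,165),'l',(-180,85,0)),((688,180),'l',(-180,-85,0)),((540,112),'l',(0,85,8)),((690,128),'l',(0,-85,8))]
def res(q,full=False):
    out=[]
    for p,oo,L,off in((P[0],o[0],S,0),(P[1],o[1],Tt,400)):
        for (u,v),k,X in L:
            X=np.array([X],float); W=lidpts(q,X) if k=='l' else X@Rz(q[2]).T+[q[0],q[1],0]
            out.append(proj(p,W)[0]-(np.array([(u-off+.5)/2.857-.5,(v+.5)/2.857-.5])+oo))
    return np.ravel(out)
r=least_squares(res,[545,62,0,.8],loss='soft_l1',x_scale=[10,10,.1,.1]);q=r.x
print(q);print(res(q).reshape(-1,2).round(1).tolist()); np.save("q.npy",q)
print("front",lidpts(q,np.array([[-165,0,8.],[-180,0,8],[-90,0,34+14]])).round(),"shut front",lidpts([*q[:3],0],np.array([[-165,0,8.]])).round())
ims=[]
for p,oo in zip(P,o):
    f=p["frame"].copy(); cs,_=cv2.findContours(mask(p,q).astype(np.uint8),0,1); cv2.drawContours(f,cs,-1,(0,255,255),1)
    ims.append(cv2.resize(f[oo[1]:oo[1]+140,oo[0]:oo[0]+140],(400,400)))
cv2.imwrite("pics/d.png",np.hstack(ims))
E
```

```text
[ 5.45979982e+02  6.25461531e+01 -3.87962333e-02  9.64046160e-01]
[[0.5, 0.3], [-1.1, -1.1], [0.3, 0.2], [-0.8, -0.0], [-0.2, -1.8], [-0.2, -0.4], [0.7, -0.3], [-0.1, -0.8], [-0.2, -1.3], [-2.6, 0.3], [0.5, -0.6], [-0.7, -0.1]]
front [[548.  62. 226.]
 [540.  63. 238.]
 [624.  60. 187.]] shut front [[471.  65.  94.]]
```

View pics/d.png

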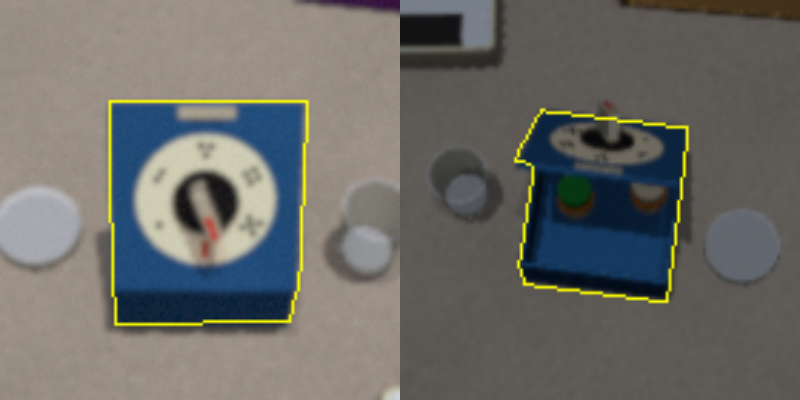

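>>> arm_command(steps=[0.79,-0.88,0.16,0.28,0,0.79,-0.88,0.16,0.28,0,0.79,-0.88,0.16,0.28,0,0.79,-0.88,0.16,0.28,0,0.79,-0.88,0.16,0.28,0])

```text
time_s: 2.22
eef_pos: [343.5, 283.0, 271.8]
ee_rot: [0.0, 0.078, 0.997, 0.0]
force: [1.2, 0.5, -0.6]
grip_width: -0.0
```

>>> arm_command(steps=[0.79,-0.88,0,0.28,0,0.79,-0.88,0,0.28,0,0.79,-0.88,0,0.28,0,0.79,-0.88,0,0.28,0,0.79,-0.88,0,0.28,0])

```text
time_s: 2.85
eef_pos: [541.1, 62.9, 271.4]
ee_rot: [0.0, 0.017, 1.0, 0.0]
force: [0.2, 0.2, 0.9]
grip_width: 0.003
```

>>> arm_command(steps=[0.16,0,-0.85,0,0,-0.26,0,-0.24,0,0,-0.28,0,-0.26,0,0,-0.25,0,-0.3,0,0,-0.25,0,-0.34,0,0])

```text
time_s: 3.48
eef_pos: [496.0, 64.6, 171.7]
ee_rot: [0.001, 0.018, 1.0, 0.0]
force: [1.3, -0.1, 0.6]
grip_width: -0.0
```

>>> arm_command(steps=[-0.18,0,-0.37,0,0,-0.16,0,-0.37,0,0,-0.1,0,-0.4,0,0,-0.04,0,-0.28,0,0])

```text
time_s: 3.98
eef_pos: [471.8, 64.7, 100.2]
ee_rot: [-0.0, 0.018, 1.0, 0.0]
force: [1.0, 0.7, 1.0]
grip_width: 0.0
```

>>> arm_command(steps=[0,0,-0.1,0,0,0,0,-0.05,0,0,0,0,-0.05,0,0,0,0,0,0,0])

```text
time_s: 4.47
eef_pos: [472.3, 64.6, 93.3]
ee_rot: [0.001, 0.017, 1.0, -0.0]
force: [-11.4, -0.6, 26.4]
grip_width: 0.003
```

```bash
cat > look.py <<'E'
from fit import *
import sys
q=np.load("q.npy"); qs=[*q[:3],0]
ims=[]
for n in("scene","top"):
    p=capture(n); o=proj(p,[q[0],q[1],95])[0].astype(int)-60
    ims.append(cv2.resize(p["frame"][o[1]:o[1]+120,o[0]:o[0]+120],(400,400),interpolation=cv2.INTER_CUBIC))
cv2.imwrite(sys.argv[1],np.hstack(ims)); s=sense(); print(s["time_s"],s["eef_pos"],s["force"])
E
python3 look.py pics/e.png
```

```text
4.575 [472.30632713  64.55136768  93.2617061 ] [-11.12179425   0.23645451  26.04860678]
```

View pics/e.png

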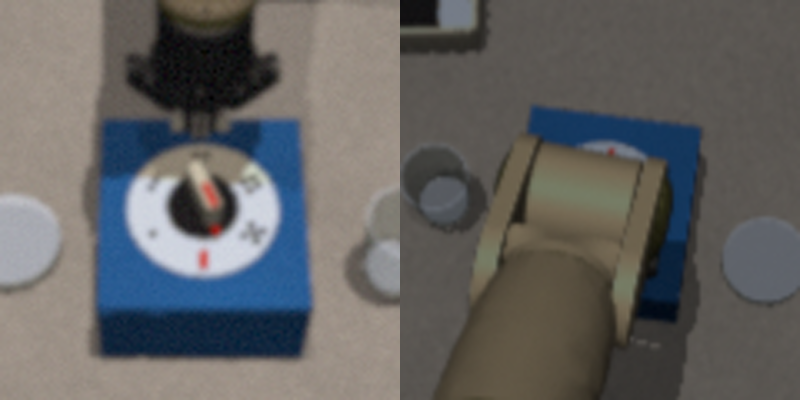

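>>> arm_command(steps=[0,0,0.3,0,50,0.0,0,0.9,0,50,0,0,0.9,0,50])

```text
time_s: 4.95
eef_pos: [472.1, 64.6, 197.7]
ee_rot: [0.0, 0.018, 1.0, -0.0]
force: [1.5, 0.3, 0.2]
grip_width: 0.5
```

```bash
cat > ang.py <<'E'
from fit import *
q=np.load("q.npy"); p=capture("scene"); o=proj(p,[q[0],q[1],95])[0].astype(int)-60
u=lambda a,z:at_z(p,(np.array(a)+.5)/(400/120)-.5+o,z)
import sys
v=list(map(float,sys.argv[1:5]))
A=u(v[:2],133.5);B=u(v[2:],133.5)
print(A,B,"mid",(A+B)/2,"len",np.hypot(*(B-A)[:2]),"ang",np.arctan2(*(B-A)[1::-1])-q[2])
D=u((203,208),101.5);print("disc",D); D=u((203,210),94);print("plate",D); D=u((203,258),94);print("zerobar",D)
print(q)
E
python3 ang.py 193 168 215 207; python3 look.py pics/f.png
```

```text
[535.40708889  53.73423554 133.5       ] [572.11739096  68.78595397 133.5       ] mid [553.76223992  61.26009475 133.5       ] len 39.67619570671291 ang 0.4279049981079998
disc [554.09838784  61.48930355 101.5       ]
plate [551.64442302  61.87457613  94.        ]
zerobar [595.78846668  59.00537091  94.        ]
[ 5.45979982e+02  6.25461531e+01 -3.87962333e-02  9.64046160e-01]
5.1 [473.11446124  64.50256236 198.10587644] [-1.23779156 -0.45206412 -0.44720017]
```

View pics/f.png

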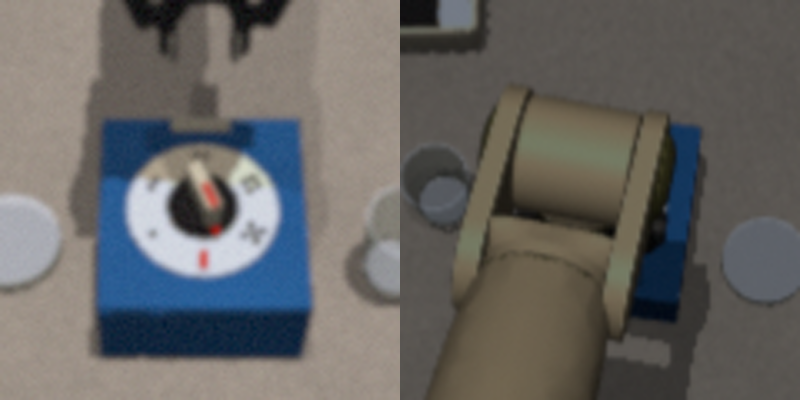

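```bash
python3 - <<'E'
from fit import *
from scipy.optimize import least_squares
q=np.load("q.npy"); p=capture("scene"); o=proj(p,[q[0],q[1],95])[0].astype(int)-60
L=[((102,121),-90,-85,93.5),((300,120),-90,85,93.5),((311,308),90,85,93.5),((97,308),90,-85,93.5),((102,355),90,-85,0),((302,356),90,85,0),((203,210),0,0,94.5)]
def res(s): return np.ravel([proj(p,Rz(s[2])@[x,y,z]+[s[0],s[1],0])[0]-((np.array(a)+.5)/(400/120)-.5+o) for a,x,y,z in L])
r=least_squares(res,q[:3],x_scale=[10,10,.1],loss='soft_l1');print(r.x,r.fun.round(1).tolist())
u=lambda a,z:at_z(p,(np.array(a)+.5)/(400/120)-.5+o,z)
d=u((217,230),104)-u((203,207),104); print(d,np.arctan2(d[1],d[0])-r.x[2])
np.save("s.npy",r.x)
E
```

```text
[ 5.50287436e+02  6.18026635e+01 -4.61498134e-02] [-0.1, -1.0, -0.0, -0.6, 0.8, 0.3, -0.3, 0.1, -0.5, 0.7, 0.2, 0.6, -0.1, -0.5]
[21.7300553   9.82425159  0.        ] 0.4707523041940112
```

>>> arm_command(steps=[0.8,0,0,1,100,0.74,-0.05,0,1,100,0,0,-0.4,1,100,0,0,-0.4,1,100,0,0,-0.5,0.5,100])

```text
time_s: 5.78
eef_pos: [548.6, 62.1, 128.9]
ee_rot: [-0.001, -0.179, 0.984, 0.0]
force: [0.3, -0.8, -0.2]
grip_width: 0.998
```

>>> arm_command(steps=[0,0,-0.3,0,100,0,0,-0.24,0,100,0,0,0,0,100])

```text
time_s: 6.15
eef_pos: [548.7, 62.1, 103.1]
ee_rot: [-0.001, -0.177, 0.984, 0.0]
force: [-0.6, -0.4, 0.4]
grip_width: 1.0
```

>>> arm_command(steps=[0,0,0,0,0,0,0,0,0,0,0,0,0,0,0,0,0,0,0,0], grip_force=40)

```text
time_s: 6.65
eef_pos: [549.1, 62.1, 104.0]
ee_rot: [0.0, -0.178, 0.984, -0.0]
force: [-1.8, -0.6, 9.3]
grip_width: 0.159
```

>>> arm_command(steps=[0,0,0.06,0,0,0,0,0,0.8,0,0,0,0,0.9,0,0,0,0,0.9,0,0,0,0,1,0])

```text
time_s: 7.28
eef_pos: [549.5, 62.0, 105.9]
ee_rot: [0.0, -0.33, 0.944, -0.0]
force: [8.4, -0.4, -10.9]
grip_width: 0.157
```

>>> arm_command(steps=[0,0,0,1,0,0,0,0,1,0,0,0,0,1,0,0,0,0,0.8,0,0,0,0,0,0])

```text
time_s: 7.9
eef_pos: [549.5, 61.9, 105.9]
ee_rot: [0.0, -0.481, 0.877, -0.0]
force: [9.3, -1.3, -10.5]
grip_width: 0.159
```

>>> arm_command(steps=[0,0,-0.05,0,0,0,0,0,0,0,0,0,0,0,100,0,0,0,0,100,0,0,0,0,100])

```text
time_s: 8.52
eef_pos: [548.9, 62.1, 104.5]
ee_rot: [0.0, -0.481, 0.877, 0.0]
force: [0.1, 0.1, -0.2]
grip_width: 0.786
```

>>> arm_command(steps=[0,0,0.5,0,100,0,0,0.9,0,100,-0.8,0,0.6,0,100,-0.8,0,0,0,100,0,0,0,0,100])

```text
time_s: 9.15
eef_pos: [467.3, 62.4, 204.9]
ee_rot: [0.0, -0.481, 0.877, -0.0]
force: [0.9, 0.3, -0.3]
grip_width: 0.997
```

```bash
python3 look.py pics/g.png
```

```text
9.25 [469.32628726  62.04610154 204.66611953] [-0.12416785  0.63622908  0.28232666]
```

View pics/g.png

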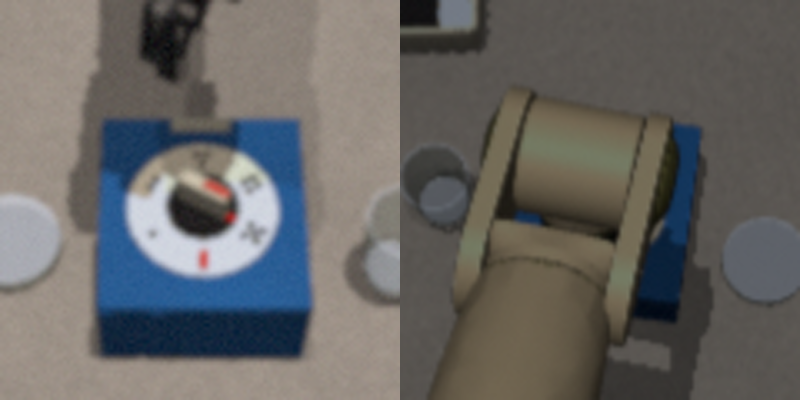

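```bash
python3 - <<'E'
from fit import *
s=np.load("s.npy"); q=np.load("q.npy"); p=capture("scene"); o=proj(p,[q[0],q[1],95])[0].astype(int)-60
g=lambda X:((proj(p,Rz(s[2])@X+[s[0],s[1],0])[0]-o+.5)*400/120-.5).round(1).tolist()
for a in (.75,.85,.95,1.047,1.15,1.25):
  c,n=np.cos(a),np.sin(a)
  print(a,"tip z104 r28",g(np.array([28*c,28*n,104])),"bar top ends",g(np.array([23*c,23*n,133.5])),g(np.array([-23*c,-23*n,133.5])))
print("five",g(np.array([47*np.cos(1.047),47*np.sin(1.047),94.5])),"zero",g(np.array([47,0,94.5])))
# red pixel centroids
f=p["frame"][o[1]:o[1]+120,o[0]:o[0]+120].astype(int)
m=((f[...,2]>130)&(f[...,1]<110)&(f[...,0]<110)).astype(np.uint8)
n,l,st,ce=cv2.connectedComponentsWithStats(m); print([(((c+.5)*10/3-.5).round(1).tolist(),t[4]) for c,t in zip(ce[1:],st[1:])])
E
```

```text
0.75 tip z104 r28 [227.4, 224.5] bar top ends [224.6, 201.9] [184.3, 165.5]
0.85 tip z104 r28 [229.8, 222.3] bar top ends [226.6, 200.1] [182.3, 167.3]
0.95 tip z104 r28 [231.8, 219.9] bar top ends [228.4, 198.1] [180.6, 169.2]
1.047 tip z104 r28 [233.6, 217.4] bar top ends [229.8, 196.1] [179.1, 171.2]
1.15 tip z104 r28 [235.1, 214.7] bar top ends [231.1, 193.8] [177.7, 173.4]
1.25 tip z104 r28 [236.3, 211.9] bar top ends [232.1, 191.4] [176.7, 175.7]
five [253.7, 233.6] zero [203.9, 259.3]
[([217.5, 187.0], np.int32(20)), ([230.6, 216.7], np.int32(6)), ([204.5, 259.5], np.int32(2))]
```

>>> arm_command(steps=[0.8,0,0,0,100,0.81,0,-0.3,0,100,0,0,-0.6,0,100,0,0,-0.6,0,100,0,0,-0.3,0,100])

```text
time_s: 9.93
eef_pos: [549.5, 62.1, 112.3]
ee_rot: [-0.001, -0.481, 0.877, 0.001]
force: [0.4, 0.1, -0.2]
grip_width: 1.002
```

>>> arm_command(steps=[0,0,-0.1,0,100,0,0,0,0,0,0,0,0,0,0,0,0,0,0,0,0,0,0,0,0])

```text
time_s: 10.55
eef_pos: [549.6, 62.1, 109.7]
ee_rot: [0.0, -0.481, 0.877, -0.0]
force: [-4.9, 2.7, 11.5]
grip_width: 0.152
```

```bash
python3 -c "
from rig import *;s=sense();print(s['joints'],s['grip_width'],s['force'],s['eef_pos'])"
```

```text
[-9.93459386e-02  4.95778717e-01  1.56763125e+00  1.12868884e-04
  1.07772671e+00 -2.67318080e+00] 0.15209054711387604 [-4.9357819   2.66030812 11.50645839] [549.57277162  62.123642   109.70310518]
```

>>> arm_command(steps=[0,0,0,-0.8,0,0,0,0,-1,0,0,0,0,-1,0,0,0,0,-1,0,0,0,0,-1,0])

```text
time_s: 11.18
eef_pos: [549.5, 62.2, 109.8]
ee_rot: [0.0, -0.287, 0.958, -0.0]
force: [-1.0, 0.4, 2.7]
grip_width: 0.157
```

>>> arm_command(steps=[0,0,0,-1,0,0,0,0,-1,0,0,0,0,-1,0,0,0,0,-1,0,0,0,0,-1,0])

```text
time_s: 11.8
eef_pos: [549.5, 62.2, 109.8]
ee_rot: [0.0, -0.073, 0.997, 0.0]
force: [-0.8, 0.0, 4.5]
grip_width: 0.155
```

>>> arm_command(steps=[0,0,0,-1,0,0,0,0,-1,0,0,0,0,-1,0,0,0,0,-1,0,0,0,0,-1,0])

```text
time_s: 12.42
eef_pos: [549.5, 62.2, 109.8]
ee_rot: [0.0, 0.145, 0.989, 0.0]
force: [-0.8, 0.9, 3.9]
grip_width: 0.158
```

>>> arm_command(steps=[0,0,0,-1,0,0,0,0,-1,0,0,0,0,-1,0,0,0,0,-1,0,0,0,0,-1,0])

```text
time_s: 13.05
eef_pos: [549.4, 62.3, 109.7]
ee_rot: [0.0, 0.356, 0.935, 0.0]
force: [-2.3, 1.2, 2.6]
grip_width: 0.149
```

>>> arm_command(steps=[0,0,0,-1,0,0,0,0,-1,0,0,0,0,-1,0,0,0,0,-1,0,0,0,0,0,0])

```text
time_s: 13.68
eef_pos: [549.5, 62.3, 109.8]
ee_rot: [0.0, 0.511, 0.859, 0.0]
force: [-1.4, 2.2, 5.5]
grip_width: 0.157
```

>>> arm_command(steps=[0,0,0,-0.2,0,0,0,0,0,100,0,0,0,0,100,0,0,0,0,100,0,0,0.5,0,100])

```text
time_s: 14.3
eef_pos: [548.6, 62.1, 133.1]
ee_rot: [-0.002, 0.519, 0.855, -0.001]
force: [-0.2, 0.0, 0.6]
grip_width: 0.98
```

>>> arm_command(steps=[0,0,0.9,0,100,-0.8,0,0.6,0,100,-0.8,0,0,0,100,0,0,0,0,100])

```text
time_s: 14.8
eef_pos: [467.9, 62.3, 209.8]
ee_rot: [0.0, 0.519, 0.855, 0.0]
force: [-0.4, -0.2, 0.4]
grip_width: 1.004
```

```bash
python3 look.py pics/i.png; python3 - <<'E'
from fit import *
s=np.load("s.npy"); q=np.load("q.npy"); p=capture("scene"); o=proj(p,[q[0],q[1],95])[0].astype(int)-60
g=lambda X:((proj(p,Rz(s[2])@X+[s[0],s[1],0])[0]-o+.5)*400/120-.5).round(1).tolist()
for a in (-.85,-.95,-1.047,-1.15,-1.25):
  c,n=np.cos(a),np.sin(a)
  print(a,g(np.array([28*c,28*n,104])),"bar",g(np.array([23*c,23*n,133.5])),g(np.array([-23*c,-23*n,133.5])))
f=p["frame"][o[1]:o[1]+120,o[0]:o[0]+120].astype(int)
m=((f[...,2]>130)&(f[...,1]<110)&(f[...,0]<110)).astype(np.uint8)
n,l,st,ce=cv2.connectedComponentsWithStats(m); print([(((c+.5)*10/3-.5).round(1).tolist(),t[4]) for c,t in zip(ce[1:],st[1:])])
E
```

```text
14.9 [469.84325645  61.99108254 209.5107753 ] [ 0.36760057 -0.64683545  0.92170758]
-0.85 [177.5, 222.2] bar [182.7, 200.0] [225.5, 167.3]
-0.95 [175.3, 219.8] bar [180.9, 198.0] [227.4, 169.2]
-1.047 [173.4, 217.3] bar [179.3, 196.0] [228.9, 171.2]
-1.15 [171.8, 214.6] bar [177.9, 193.7] [230.4, 173.5]
-1.25 [170.5, 211.7] bar [176.9, 191.3] [231.5, 175.8]
[([189.1, 188.4], np.int32(19)), ([173.2, 217.2], np.int32(5)), ([204.5, 259.5], np.int32(2))]
```

View pics/i.png

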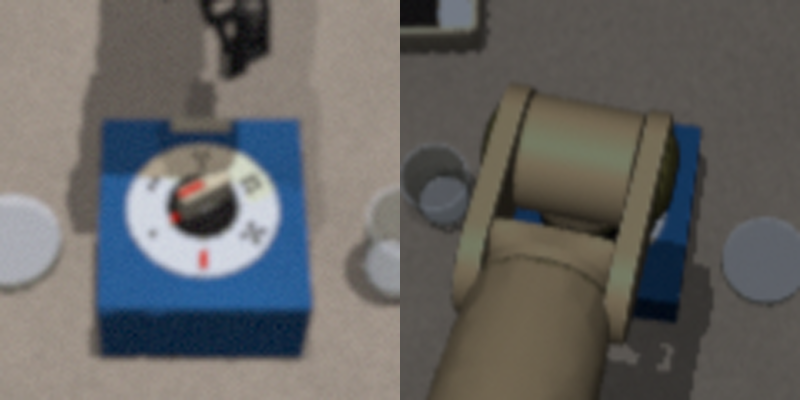

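The pointer tip is at (173,217), which matches the prediction for -1.047 rad. It points at the one-dot mark at (153,234). The lid is flat and the hand is clear of the box.

```bash
python3 -c "
from rig import *;print(finish_job())"
```

```text
the job is handed in; nothing more can be done
None
```

I shut the lid of the blue box and entered the combination, then handed the job in at about 15 s of the 67 s allowed. The hand-in gave no verdict.

- **Lid:** I pushed it down from above with the fingers shut until it stopped at 93.3 mm with 26 N. The pictures after that show it flat.
- **Five-dot mark:** I turned the dial left and took the hand off. Its pointer matched about +1.04 rad (target +1.047), and the tool felt no force beyond sensor noise (under 1 N).
- **One-dot mark:** I gripped the dial again and turned it right, past the red zero bar. In the last picture its pointer matches about -1.05 rad (target -1.047), and the gripper is about 75 mm above the dial's top and 80 mm to the robot's side of it.

- **Box position:** My first estimate of the box centre was about 4 mm off in x. I corrected it once the lid was shut, before gripping the dial.
- **Pull on the lid:** During the left turn the gripper pulled up on the dial with about 11 N. I pressed it back down before letting go, and the lid showed shut afterwards.
- **Other things:** The jars can't be seen under the shut lid, so I couldn't check them. I didn't measure the other things again. The beaker and dish look unmoved in the last crops, and I felt no unexpected contact.

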